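# Start up the shoe-finishing station

## Task

Start up the shoe-finishing station from its console: with the fingertips gently press the white button (work lamp), then the blue button (dust extraction), then the green button (buffing spindle), each all the way in so that it stays down, and then move clear. Do not touch the red emergency stop, and leave the abrasive drum, the shoe last and the jar standing where they are.

Things in the scene. Friction and masses are not known exactly. Their poses are not given: they have to be found in the camera images.
- console: dark control console with a grey flat level top, fixed to the bench; 260 (x) x 310 (y) x 60 mm high; origin at the centre of its underside on the bench. The four button units stand on its top, in the corners of a 120 (its x) by 170 mm (its y) rectangle about its centre; which unit stands in which corner changes from run to run
- white_unit: housing of the white push-button (work lamp): fixed black ring 52 mm in diameter and 12 mm high with the white cap in it; origin at the centre of its underside, on the console's top
- white_top (a point): centre of the flat top of the white cap, which is 34 mm in diameter and stands 32 mm above the console's top (20 mm above its ring) when out, 22 mm when fully in and let go; moves with the cap
- white_button (a joint): travel of the white button, straight down: 0 = out (so at the start), 0.010 m = fully in. About 3 N moves it at any depth, up to a firm stop; it has no return spring and stays as deep as it was pushed. The cap on it is springy: it gives a further 1 mm per 2.5 N of push, up to 6 mm (about 1.2 mm while the button travels), and comes back when let go. It counts as pressed from 0.007 m
- blue_unit: housing of the blue push-button (dust extraction): fixed black ring 52 mm in diameter and 12 mm high with the blue cap in it; origin at the centre of its underside, on the console's top
- blue_top (a point): centre of the flat top of the blue cap, which is 34 mm in diameter and stands 32 mm above the console's top (20 mm above its ring) when out, 22 mm when fully in and let go; moves with the cap
- blue_button (a joint): travel of the blue button, straight down: 0 = out (so at the start), 0.010 m = fully in. About 3 N moves it at any depth, up to a firm stop; it has no return spring and stays as deep as it was pushed. The cap on it is springy: it gives a further 1 mm per 2.5 N of push, up to 6 mm (about 1.2 mm while the button travels), and comes back when let go. It counts as pressed from 0.007 m
- green_unit: housing of the green push-button (buffing spindle): fixed black ring 52 mm in diameter and 12 mm high with the green cap in it; origin at the centre of its underside, on the console's top
- green_top (a point): centre of the flat top of the green cap, which is 34 mm in diameter and stands 32 mm above the console's top (20 mm above its ring) when out, 22 mm when fully in and let go; moves with the cap
- green_button (a joint): travel of the green button, straight down: 0 = out (so at the start), 0.010 m = fully in. About 3 N moves it at any depth, up to a firm stop; it has no return spring and stays as deep as it was pushed. The cap on it is springy: it gives a further 1 mm per 2.5 N of push, up to 6 mm (about 1.2 mm while the button travels), and comes back when let go. It counts as pressed from 0.007 m
- stop_unit: yellow ring of the emergency stop, 52 mm in diameter and 12 mm high, with a red mushroom head in it; origin at the centre of its underside, on the console's top
- stop_top (a point): top centre of the red mushroom head (44 mm in diameter, its top 37 mm above the console's top); must not be touched
- drum_mid (a point): centre, half-way up, of a loose brown abrasive drum (36 mm in diameter, 45 mm tall) that stands upright on the console near the middle, between the buttons; must stay there
- last_mid (a point): point 40 mm above the bench, mid-length, in a loose yellow shoe last (250 mm long, toe to its +x, 84 mm wide, up to about 110 mm tall at the heel) lying on the bench beside the console's +y side; must stay there
- jar_mid (a point): centre, half-way up, of a loose jar with a black lid (70 mm in diameter, 75 mm tall) on the bench beside the console's -y side; must stay there

How it is judged:
By the outcome, as a careful person would: the job done as asked, in the order asked, and still so for the second after the job is handed in, with the robot touching nothing.
It also fails if it takes over 48 s, if anything falls off the work surface, if the arm or the gripper's body presses on something with over 40 N, if the wrist force passes 120 N, or if a joint passes its speed limit or range.

## Robot

A 7-joint arm with a two-finger parallel gripper is mounted at the origin on the work surface. World frame = base frame: x ahead of the robot, y to its left, z up, the work surface at z = 0. Lengths are in m, angles in rad, forces in N, time in s.
With the tool pointing down it reaches from about 0.4 to 0.75 m from the base axis. Payload 19.5 kg.
Tool frame: the origin (TCP) lies at the very end of the fingers, on their centre line; the grasp point (between the pads) lies 19 mm behind it (r.grip_depth is the x of the grasp point in the tool frame, in m); x points along the fingers, z is the direction in which the jaws open and shut, and the axes are right-handed (so a half turn about x gives the same grasp; the last joint's range is limited). The gripper opens to 85 mm and grips with 20 to 120 N. Pads are 22 mm wide; open, the fingers measure 114 mm over their backs; the gripper's body (76 mm by 85 mm) begins 54 mm behind the grasp point. The pads swing forward as they close: fully open they stand 13 mm farther back than shut.
Start: joints at [1.271, 0.707, -0.028, 1.485, 0.022, 0.951, -0.075], TCP at [0.147, -0.556, 0.231] pointing down, gripper open.
Joint ranges: [-2.71, 2.71], [-0.32, 2.16], [-1.57, 1.52], [0, 2.45], [-1.46, 4.6], [0, 2.02], [-2.83, 2.83]. Speed limits (rad/s): [1.89, 1.89, 2.57, 2.57, 3.01, 3.01, 3.01].

## Interface

Orientations are given as a unit quaternion [x, y, z, w].
In Python, from rig import telemetry, optics, job, r gives the robot as it stands.
- The arm moves only by the tool step_arm, never from a script. Its argument "targets" is a list that holds one entry, the list of rows, each a list of 5 numbers: the shift along the tool's x, y, z in mm, then the turn about the tool's x in degrees, then the gripper command: -1 is shut, 1 is fully open, values between are in proportion. In form: [[[dx, dy, dz, yaw, jaw], ...]]. A call has 1 to 5 rows; each row is the pose to reach, as a shift and turn from the pose measured when the call began, along the tool's axes at that moment; what a row does not reach only later rows make up. A row lasts 1/8 s, in which the tool goes at most 62.5 mm and 10.7 degrees, less where a joint would pass 70% of its speed; a pose out of reach is approached as far as the arm can. A call with a gripper value outside its range is refused whole. The fingers move at their own pace and stop on an object; the grip force is fixed at half the most. Time passes only in rows, so rows that repeat a pose let the fingers close. It gives the time, the measured TCP pose, the force and the opening at its end, in the units of the state.
- telemetry.read_state(): the state, without advancing time (a new reading comes with each control period).
- optics.camera(name): name is "scene" or "top" or "wrist"; returns a dict with "frame" (400x640x3 uint8, red, green, blue), "fx", "fy", "cx", "cy" (pixels), "k1" (the pictures are not rectified: a ray, as slopes to the right and down, at radius r is drawn at 1 + k1 r^2 times it, then the intrinsics apply), "xyz" and "orientation" of the camera in the world. Camera axes: x right, y down, z forward; pixel columns grow to the right and rows downward; lengths in m; the calibration is good to about 2 mm. A picture is of the moment at which its call begins. There is no depth.
- job.sign_off(): hands the job in, once; it reports no verdict.
The state is a dict: "time": time; "q": joint angles; "joint_vel": joint speeds; "tau": joint torques, N m; "ee_pos": TCP position; "tool_rot": TCP orientation; "force": force on the tool from outside, world axes, zero at the start; "wrist_torque": the same for the moment, N m; "width": finger opening in m.
Only numpy, scipy, OpenCV 4.12 (cv2) and the standard library are available. Lean on these libraries where they do the work, as an engineer would, in place of code of your own. Each camera call takes 0.05 s, during which the arm holds its last target. There are 200 camera calls.

## Working session

There is one attempt and no reset: what is moved stays moved. The work goes in short steps, Python scripts to look and compute and a tool call to move; the robot and the scene stay as the last step left them, time stands still between calls to the robot, and variables do not carry over. Pictures are saved under pics/ and viewed, about 8 in all and at most 12, crops included, and the job is handed in when it is done.

Besides the shell and the picture viewer there is one more tool, called after ">>>" by a JSON object that holds its "fn" and its "kwargs". step_arm: Moves the arm, as the interface text tells. Its arguments: {"type":"object","properties":{"targets":{"type":"array","items":{"type":"array","items":{"type":"array","items":{"type":"number"}}}}},"required":["targets"]}

```bash
mkdir -p pics; ls; cat > h.py <<'E'
import numpy as np, cv2
from scipy.spatial.transform import Rotation as R
from rig import telemetry, optics, job, r
def ray(c,u,v):
    d=np.array([(u-c["cx"])/c["fx"],(v-c["cy"])/c["fy"]]); s=d.copy()
    for _ in range(20): s=d/(1+c["k1"]*(s@s))
    return R.from_quat(c["orientation"]).apply([s[0],s[1],1])
def plane(c,u,v,z):
    d=ray(c,u,v); o=np.array(c["xyz"]); return o+d*(z-o[2])/d[2]
def proj(c,p):
    q=R.from_quat(c["orientation"]).inv().apply(np.array(p)-c["xyz"]); s=q[:2]/q[2]; s=s*(1+c["k1"]*(s@s))
    return s*[c["fx"],c["fy"]]+[c["cx"],c["cy"]]
def save(c,n): cv2.imwrite("pics/"+n,c["frame"][:,:,::-1])
E
python3 - <<'E'
from h import *
for n in("top","scene"):
    c=optics.camera(n); save(c,n+"1.png"); print(n,{k:v for k,v in c.items() if k!="frame"})
print(telemetry.read_state())
E
```

```text
pics
top {'fx': 454.82020909622236, 'fy': 454.82020909622236, 'cx': 325.4881690641244, 'cy': 201.5208258600203, 'k1': -0.018778345825100084, 'xyz': array([0.3782744 , 0.04363507, 1.21989515]), 'orientation': array([ 0.71248151, -0.69706233,  0.05839829, -0.05535197])}
scene {'fx': 374.97620745113386, 'fy': 374.97620745113386, 'cx': 324.0313674929463, 'cy': 204.67501633822286, 'k1': -0.08595134745989734, 'xyz': array([0.80140626, 0.42264618, 0.70345899]), 'orientation': array([ 0.2863986 ,  0.91005157, -0.28636841, -0.08817662])}
{'time': 0.1, 'q': array([ 1.27128131,  0.7070289 , -0.02760347,  1.48492093,  0.02200448,
        0.95092236, -0.07550374]), 'joint_vel': array([-2.26925534e-03, -4.39417154e-04,  3.74706066e-05, -2.13494894e-03,
       -1.05428514e-03, -1.01257858e-03,  1.11824754e-03]), 'tau': array([ 3.04178568e-03, -8.84298062e+01,  1.23710107e+00, -2.36453015e+01,
        1.71219424e-02,  5.09325168e-03,  2.11888874e-05]), 'ee_pos': array([ 0.14654138, -0.55577596,  0.23088853]), 'tool_rot': array([ 0.43177841,  0.56040646, -0.43138074,  0.55984163]), 'force': array([ 0.56025789, -0.14033603, -0.51219856]), 'wrist_torque': array([ 0.00995983, -0.04206311, -0.08899746]), 'width': 0.08542036672925228}
```

View pics/top1.png

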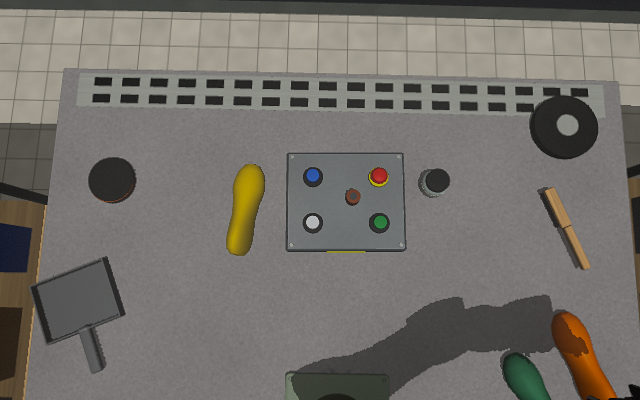

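View pics/scene1.png

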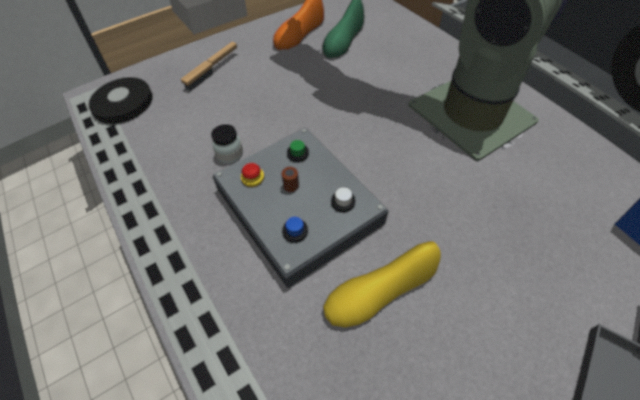

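Top view: blue (313,176), red (378,177), white (313,222), green (380,222), drum (352,197); the scene view agrees. The jar is at (433,182) and the last at (245,210).

```bash
cat > loc.py <<'E'
from h import *
def masks(f):
    h=cv2.cvtColor(f,cv2.COLOR_RGB2HSV); H,S,V=[h[...,i].astype(int) for i in range(3)]
    return dict(blue=(abs(H-112)<12)&(S>150)&(V>80),green=(abs(H-65)<18)&(S>120)&(V>40),red=((H<6)|(H>174))&(S>170)&(V>110),white=(S<40)&(V>165))
def find(c,guess,rad):
    m=masks(c["frame"]); out={}
    for k,(u,v) in guess.items():
        z=np.zeros(m[k].shape,np.uint8); cv2.circle(z,(int(u),int(v)),rad,1,-1)
        ys,xs=np.nonzero(m[k]&(z>0)); out[k]=(xs.mean(),ys.mean(),len(xs)) if len(xs) else None
    return out
E
python3 - <<'E'
from loc import *
G=dict(top=dict(blue=(313,176),red=(378,177),white=(313,222),green=(380,222)),scene=dict(blue=(295,229),red=(251,173),white=(343,197),green=(298,150)))
for n in G:
    c=optics.camera(n)
    o=find(c,G[n],14)
    P={k:plane(c,*o[k][:2],0.097 if k=="red" else .088)  for k in o}
    for k in o: print(n,k,np.round(o[k],1),np.round(P[k],4))
    print("centre",np.mean(list(P.values()),0)[:2], "edges",[round(float(np.linalg.norm(P[a]-P[b])),4) for a,b in (("white","green"),("blue","red"),("white","blue"),("green","red"))])
    d=P["white"]-P["green"];e=P["blue"]-P["red"];print("yaw",np.degrees(np.arctan2(-d[0],d[1])),np.degrees(np.arctan2(-e[0],e[1])))
    if n=="top": print("drum",plane(c,352,197,.08))
s=telemetry.read_state();print(R.from_quat(s["tool_rot"]).as_matrix().round(3))
E
```

```text
top blue [312.3 174.8 127. ] [0.6304 0.0758 0.088 ]
top red [379.2 175.5 179. ] [ 0.6304 -0.0934  0.097 ]
top white [312.2 221.6 126. ] [0.5105 0.073  0.088 ]
top green [380.  221.6 132. ] [ 0.5142 -0.097   0.088 ]
centre [ 0.57139721 -0.01040181] edges [0.17, 0.1695, 0.1199, 0.1166]
yaw 1.2336756942665816 0.00559085465337922
drum [ 0.57665181 -0.02648782  0.08      ]
scene blue [294.1 224.9 220. ] [0.6326 0.0755 0.088 ]
scene red [250.6 170.5 185. ] [ 0.6383 -0.0868  0.097 ]
scene white [343.1 193.4 155. ] [0.51  0.069 0.088]
scene green [296.9 148.2 184. ] [ 0.5194 -0.092   0.088 ]
centre [ 0.57507917 -0.00859935] edges [0.1612, 0.1627, 0.1227, 0.1194]
yaw 3.3398016500041745 2.03599920656536
[[-0.     0.967  0.255]
 [ 0.001  0.255 -0.967]
 [-1.    -0.    -0.001]]
```

>>> {"fn": "step_arm", "kwargs": {"targets": [[[0,48,-28,0,-1],[0,96,-56,0,-1],[0,144,-84,0,-1],[0,192,-112,0,-1],[0,240,-140,0,-1]]]}}

```text
time: 0.82
ee_pos: [0.344, -0.3579, 0.2312]
tool_rot: [0.432, 0.56, -0.431, 0.56]
force: [1.4, -0.9, -0.3]
width: 0.0004
```

>>> {"fn": "step_arm", "kwargs": {"targets": [[[0,34,-47,0,-1],[0,68,-94,0,-1],[0,102,-141,0,-1],[0,136,-188,0,-1],[0,170,-235,0,-1]]]}}

```text
time: 1.45
ee_pos: [0.449, -0.0855, 0.2313]
tool_rot: [0.432, 0.56, -0.431, 0.56]
force: [0.2, -0.4, -0.2]
width: 0.0002
```

```bash
cat > mv.py <<'E'
from h import *
import sys
s=telemetry.read_state(); p=s["ee_pos"]; Rm=R.from_quat(s["tool_rot"])
def to(t): return (Rm.inv().apply(np.array(t)-p)*1000).round(1)
E
python3 - <<'E'
from mv import *
c=optics.camera("wrist"); save(c,"w1.png"); print(c["xyz"],p,s["force"]); print(to([.511,.072,.15]))
E
```

```text
[ 0.5287462  -0.06641979  0.37448813] [ 0.44900549 -0.0855188   0.23134968] [ 0.1675264  -0.44764105 -0.18415573]
[  81.4  100.1 -136.5]
```

View pics/w1.png

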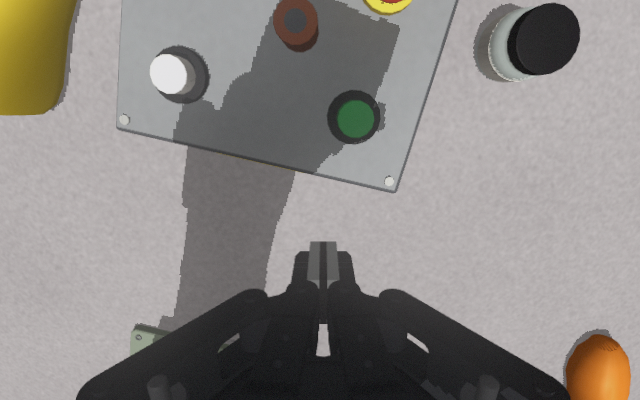

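The wrist view shows white at about (168,74), green (354,118), the fingertips at (323,243), and the drum (295,25) and stop at the top edge.

```bash
python3 - <<'E'
from loc import *
from mv import to,p
c=optics.camera("wrist")
o=find(c,dict(white=(168,74),green=(354,118)),32)
for k in o: print(k,np.round(o[k],1),plane(c,*o[k][:2],.092).round(4),plane(c,*o[k][:2],.089).round(4))
# ring outer ellipse (dark) for green centre as check: corners of console
for u,v in((124,120),(389,181)): print("screw",plane(c,u,v,.06).round(4))
print("tip px",proj(c,p))
E
```

```text
white [ 165.7   73.1 2410. ] [0.5122 0.0799 0.092 ] [0.512  0.0813 0.089 ]
green [356.1 118.  183. ] [ 0.5183 -0.092   0.092 ] [ 0.5182 -0.0924  0.089 ]
screw [0.4541 0.1328 0.06  ]
screw [ 0.4635 -0.1492  0.06  ]
tip px [319.38157043 255.90462586]
```

>>> {"fn": "step_arm", "kwargs": {"targets": [[[10,26,-35,0,-1],[30,51,-70,0,-1],[50,77,-105,0,-1],[85,102,-140,0,-1],[85,102,-140,0,-1]]]}}

```text
time: 2.17
ee_pos: [0.5112, 0.083, 0.1443]
tool_rot: [0.428, 0.564, -0.428, 0.561]
force: [0.1, -1.4, -0.3]
width: -0.0004
```

```bash
python3 - <<'E'
from loc import *
from mv import *
c=optics.camera("wrist"); save(c,"w2.png"); print(p,proj(c,p),[proj(c,[a,b,.092]).round() for a,b in ((.512,.078),(.511,.072))])
o=optics.camera("scene"); cv2.imwrite("pics/s2.png",cv2.resize(o["frame"][100:280,220:440,::-1],None,fx=3,fy=3))
E
```

```text
[0.51120855 0.08303765 0.14425936] [319.31861897 255.8806628 ] [array([328., 218.]), array([336., 222.])]
```

View pics/w2.png

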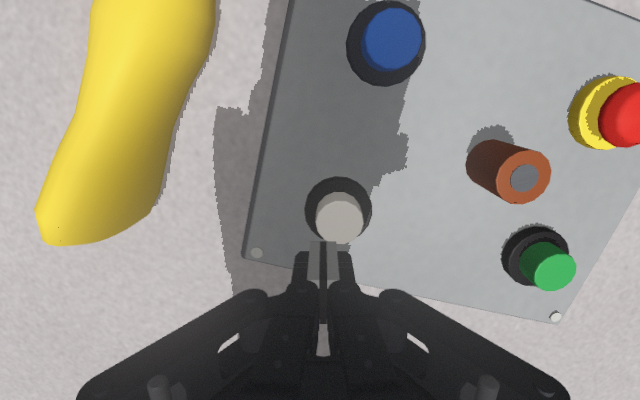

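View pics/s2.png

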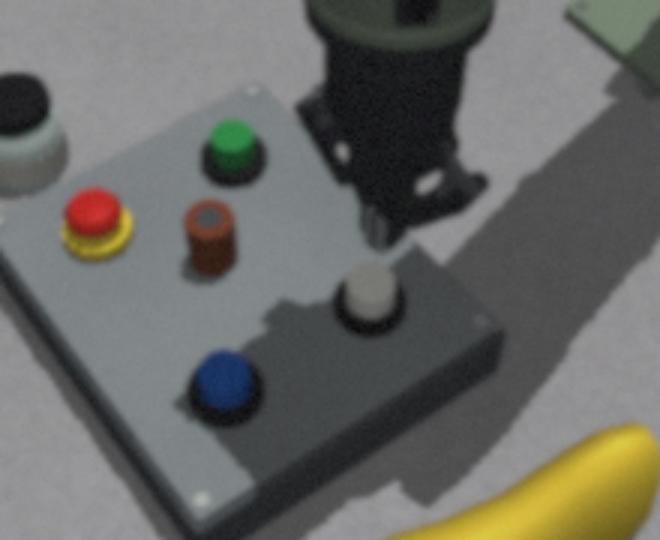

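Wrist view: white top (339,221), blue top (392,39), green top (548,268), drum (524,178), stop (630,113). The tip sits a little too far to +y of white.

```bash
python3 - <<'E'
from mv import *
c=optics.camera("wrist")
P={k:plane(c,u,v,z) for k,(u,v,z) in dict(white=(339.5,221.5,.092),blue=(392.5,39,.092),green=(549,268,.092),drum=(524,178,.105)).items()}
for k in P: print(k,P[k].round(4))
print(P["blue"]-P["white"],P["white"]-P["green"])
print("move",to([.5105,.0705,.105])); print(Rm.as_matrix().round(3))
E
```

```text
white [0.5115 0.0659 0.092 ]
blue [0.6316 0.0682 0.092 ]
green [ 0.516  -0.0996  0.092 ]
drum [ 0.5762 -0.0371  0.105 ]
[0.12007144 0.00225133 0.        ] [-4.49799366e-03  1.65499081e-01 -2.77555756e-17]
move [41.4 -3.6  8.9]
[[-0.     0.965  0.263]
 [ 0.002  0.263 -0.965]
 [-1.     0.    -0.002]]
```

>>> {"fn": "step_arm", "kwargs": {"targets": [[[15,-3,11,0,-1],[28,-3,11,0,-1],[28,-3,11,0,-1],[28,-3,11,0,-1]]]}}

```text
time: 2.82
ee_pos: [0.512, 0.0683, 0.1193]
tool_rot: [0.43, 0.562, -0.429, 0.561]
force: [0.0, 0.0, -0.5]
width: 0.0002
```

```bash
python3 - <<'E'
from mv import *
print(s["joint_vel"].round(3))
c=optics.camera("wrist"); save(c,"w3.png"); print(telemetry.read_state()["ee_pos"],p,c["xyz"])
cv2.imwrite("pics/w3c.png",cv2.resize(c["frame"][150:330,220:620,::-1],None,fx=2,fy=2,interpolation=cv2.INTER_CUBIC))
t=optics.camera("top"); cv2.imwrite("pics/t3.png",cv2.resize(t["frame"][140:260,260:440,::-1],None,fx=4,fy=4))
E
```

```text
[-0.003 -0.002  0.001 -0.001  0.001 -0.001 -0.   ]
[0.5120373 0.0683695 0.1193613] [0.51198373 0.06830491 0.11932344] [0.59142497 0.08773722 0.26259383]
```

View pics/w3c.png

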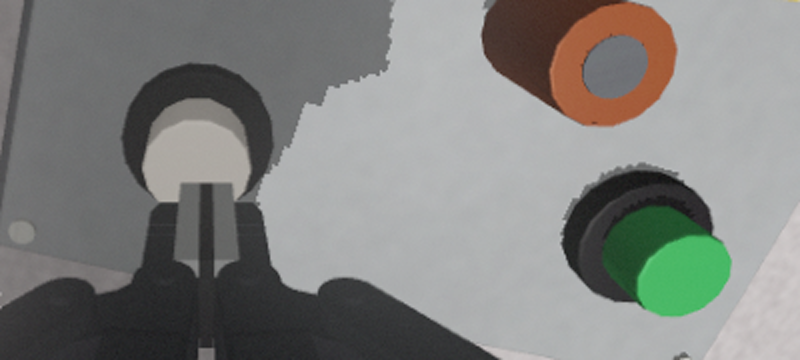

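Crop: white top centre about (196,172), directly in front of and below the fingertips (207,183 front edge); green top (684,275).

```bash
python3 - <<'E'
from mv import *
c=optics.camera("wrist")
for n,u,v,z in(("white",318,236,.092),("green",562,287.5,.092),("tip?",p[0],p[1],0)):
    if n!="tip?": print(n,plane(c,u,v,z).round(4))
print("tip",proj(c,p),[ (x,proj(c,p+Rm.apply([0,x,0])).round(1)) for x in(-.011,.011)])
print("axis on white",to([.5115,.070,.092]))
E
```

```text
white [0.5101 0.069  0.092 ]
green [ 0.5152 -0.1007  0.092 ]
tip [319.37446653 255.88505577] [(-0.011, array([319.5, 273.8])), (0.011, array([319.3, 237.2]))]
axis on white [27.4 -0.1 -1.7]
```

View pics/t3.png

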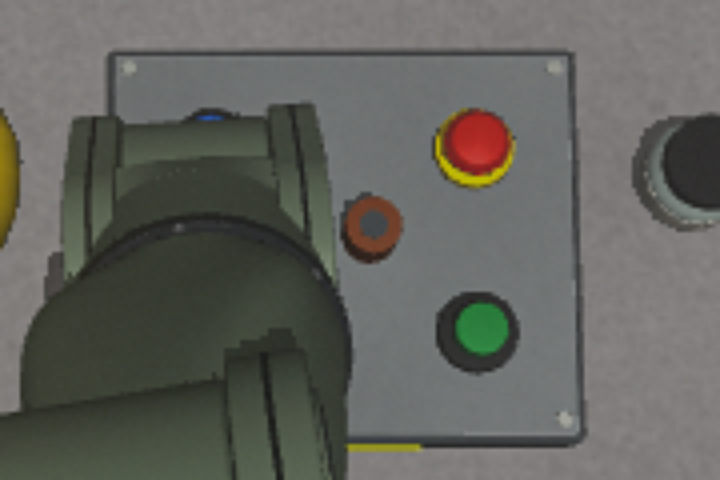

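>>> {"fn": "step_arm", "kwargs": {"targets": [[[10,0,-3,0,-1],[18,0,-3,0,-1],[25,0,-3,0,-1],[25,0,-3,0,-1]]]}}

```text
time: 3.48
ee_pos: [0.511, 0.0712, 0.0937]
tool_rot: [0.43, 0.562, -0.429, 0.561]
force: [0.5, 0.2, 0.3]
width: -0.0001
```

Now from 93.7 mm press to about 79 mm (3 mm of cap give ≈ 7 N).

>>> {"fn": "step_arm", "kwargs": {"targets": [[[4,0,0,0,-1],[8,0,0,0,-1],[12,0,0,0,-1],[14,0,0,0,-1],[14,0,0,0,-1]]]}}

```text
time: 4.1
ee_pos: [0.5112, 0.0712, 0.0797]
tool_rot: [0.43, 0.562, -0.429, 0.561]
force: [2.6, -0.2, 5.4]
width: -0.0002
```

>>> {"fn": "step_arm", "kwargs": {"targets": [[[1.5,0,0,0,-1],[1.5,0,0,0,-1]]]}}

```text
time: 4.35
ee_pos: [0.5113, 0.0712, 0.0784]
tool_rot: [0.43, 0.562, -0.429, 0.562]
force: [-0.2, -0.8, 9.7]
width: -0.0003
```

>>> {"fn": "step_arm", "kwargs": {"targets": [[[-15,0,0,0,-1],[-35,0,0,0,-1],[-50,0,0,0,-1],[-50,0,0,0,-1]]]}}

```text
time: 4.85
ee_pos: [0.5115, 0.0712, 0.1296]
tool_rot: [0.431, 0.562, -0.428, 0.562]
force: [-0.9, -1.1, -0.0]
width: 0.0001
```

```bash
python3 - <<'E'
from mv import *
c=optics.camera("wrist"); save(c,"w4.png"); print(p,s["force"],to([.631,.074,p[2]]))
E
```

```text
[0.51146561 0.07117841 0.12956589] [-0.86136813 -1.07052556 -0.01910166] [  0.3 116.1  28.6]
```

View pics/w4.png

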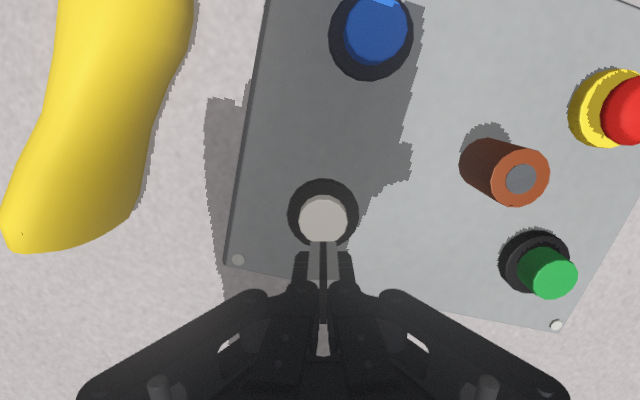

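White is visibly down (322,218); blue's top is at (377,28), undisturbed.

>>> {"fn": "step_arm", "kwargs": {"targets": [[[0,40,10,0,-1],[0,80,20,0,-1],[0,116,29,0,-1],[0,116,29,0,-1],[0,116,29,0,-1]]]}}

```text
time: 5.52
ee_pos: [0.6298, 0.0735, 0.1283]
tool_rot: [0.43, 0.562, -0.429, 0.561]
force: [-1.3, -0.3, -1.2]
width: 0.0002
```

```bash
python3 - <<'E'
from mv import *
c=optics.camera("wrist"); cv2.imwrite("pics/w5.png",c["frame"][120:330,150:500,::-1]); print(p,s["force"],to([.631,.074,.094]),proj(c,[.631,.074,.092]))
E
```

```text
[0.62982123 0.07353197 0.12827339] [-1.2519847  -0.26768895 -1.20079681] [34.3  1.2 -0.1] [319.8040415 225.6125352]
```

View pics/w5.png

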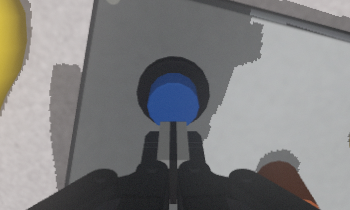

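Blue cap (crop 173,105) is lined up with the fingertips (174,122). Going down.

>>> {"fn": "step_arm", "kwargs": {"targets": [[[12,1,0,0,-1],[24,1,0,0,-1],[33,1,0,0,-1],[33,1,0,0,-1]]]}}

```text
time: 6.08
ee_pos: [0.6304, 0.0739, 0.0948]
tool_rot: [0.43, 0.562, -0.429, 0.561]
force: [0.5, 0.6, 0.3]
width: -0.0001
```

>>> {"fn": "step_arm", "kwargs": {"targets": [[[4,0,0,0,-1],[8,0,0,0,-1],[12,0,0,0,-1],[16,0,0,0,-1],[16,0,0,0,-1]]]}}

```text
time: 6.7
ee_pos: [0.6308, 0.0739, 0.0788]
tool_rot: [0.43, 0.562, -0.429, 0.561]
force: [1.3, -1.4, 8.2]
width: -0.0001
```

>>> {"fn": "step_arm", "kwargs": {"targets": [[[-20,0,0,0,-1],[-60,0,0,0,-1],[-90,0,0,0,-1],[-90,0,0,0,-1]]]}}

```text
time: 7.2
ee_pos: [0.6313, 0.0738, 0.1705]
tool_rot: [0.431, 0.562, -0.428, 0.562]
force: [-0.8, -0.1, 0.0]
width: -0.0
```

>>> {"fn": "step_arm", "kwargs": {"targets": [[[0,-40,34,0,-1],[0,-80,68,0,-1],[0,-120,102,0,-1],[0,-157,136,0,-1],[0,-157,136,0,-1]]]}}

```text
time: 7.82
ee_pos: [0.5134, -0.1018, 0.1692]
tool_rot: [0.431, 0.561, -0.43, 0.56]
force: [0.9, 0.8, 0.3]
width: -0.0002
```

>>> {"fn": "step_arm", "kwargs": {"targets": [[[20,0,0,0,-1],[38,0,0,0,-1],[38,0,0,0,-1],[38,0,0,0,-1]]]}}

```text
time: 8.32
ee_pos: [0.5136, -0.1014, 0.1314]
tool_rot: [0.431, 0.561, -0.43, 0.56]
force: [-0.3, -1.0, 0.2]
width: -0.0001
```

```bash
python3 - <<'E'
from mv import *
c=optics.camera("wrist"); cv2.imwrite("pics/w6.png",c["frame"][:,:,::-1]); print(p,s["force"],to([.515,-.098,.094]),proj(c,[.515,-.098,.092]))
E
```

```text
[ 0.51358233 -0.10137534  0.13140811] [-0.27956871 -0.99819075  0.24160122] [37.4  2.2 -2.8] [315.56719533 222.25689893]
```

View pics/w6.png

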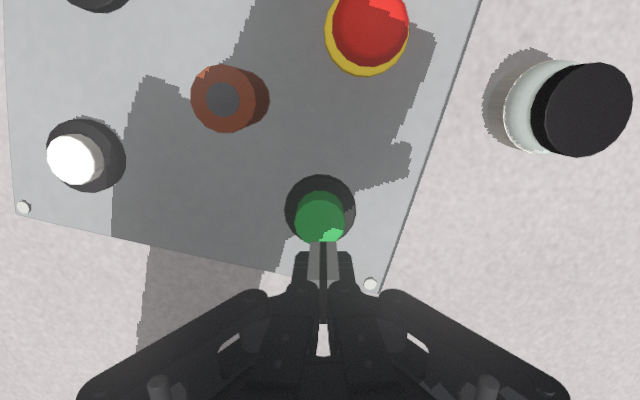

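Green top (320,218), fingertips (323,243): shift about 2 mm and descend. The stop, drum and jar stand undisturbed.

>>> {"fn": "step_arm", "kwargs": {"targets": [[[14,2,-2,0,-1],[27,2,-2,0,-1],[37,2,-2,0,-1],[37,2,-2,0,-1]]]}}

```text
time: 8.88
ee_pos: [0.5147, -0.0989, 0.0937]
tool_rot: [0.431, 0.561, -0.43, 0.56]
force: [-0.7, 0.3, 0.5]
width: -0.0
```

>>> {"fn": "step_arm", "kwargs": {"targets": [[[4,0,0,0,-1],[8,0,0,0,-1],[12,0,0,0,-1],[16,0,0,0,-1],[16,0,0,0,-1]]]}}

```text
time: 9.5
ee_pos: [0.515, -0.0991, 0.0778]
tool_rot: [0.431, 0.561, -0.43, 0.56]
force: [0.2, -0.8, 10.0]
width: 0.0001
```

>>> {"fn": "step_arm", "kwargs": {"targets": [[[-20,0,0,0,-1],[-60,0,0,0,-1],[-110,0,0,0,-1],[-140,0,0,0,-1],[-140,0,0,0,-1]]]}}

```text
time: 10.12
ee_pos: [0.5155, -0.0993, 0.2193]
tool_rot: [0.432, 0.56, -0.43, 0.561]
force: [-0.2, -0.1, -0.6]
width: 0.0002
```

>>> {"fn": "step_arm", "kwargs": {"targets": [[[0,-30,50,0,-1],[0,-60,100,0,-1],[0,-90,140,0,-1],[0,-90,140,0,-1],[0,-90,140,0,-1]]]}}

```text
time: 10.75
ee_pos: [0.4647, -0.257, 0.2181]
tool_rot: [0.432, 0.561, -0.43, 0.561]
force: [0.8, 1.1, -0.6]
width: 0.0002
```

```bash
python3 - <<'E'
from mv import *
print(p,s["force"],s["joint_vel"].round(3))
t=optics.camera("top")["frame"][135:260,220:460,::-1]; o=optics.camera("scene")["frame"][110:320,190:450,::-1]
o=cv2.resize(o,None,fx=2,fy=2); t=cv2.resize(t,(260,135))
cv2.imwrite("pics/f.png",o); a=cv2.imread("pics/scene1.png")[110:320,190:450]
cv2.imwrite("pics/f.png",np.hstack([cv2.resize(a,None,fx=1.5,fy=1.5),cv2.resize(o,(390,315))]))
E
```

```text
[ 0.46465315 -0.25701789  0.21814191] [ 0.82727962  1.07722008 -0.64248162] [-0.025 -0.007 -0.003 -0.002  0.001  0.001  0.   ]
```

View pics/f.png

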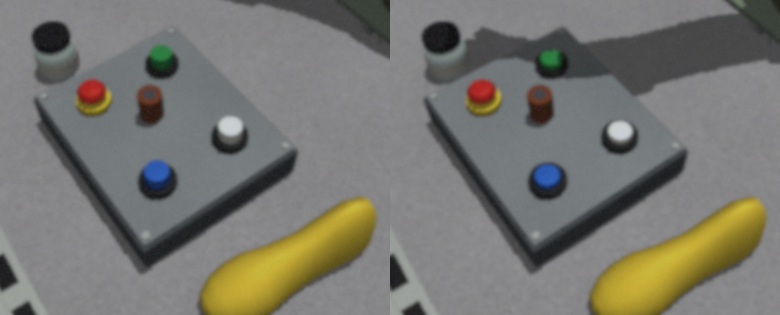

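Before (left) and after (right): the white, blue and green caps are lower at (620,131), (547,176) and (551,58). The drum, last, jar and stop haven't moved.

```bash
python3 -c "
from rig import job; print(job.sign_off())"
```

```text
the job is handed in; nothing more can be done
None
```

I pressed the white, blue and green buttons in that order with the closed fingertips, moved clear, and handed the job in about 11 s into the 48 s allowed.

- **Pressed fully in:** the push force at the end of each press was 9.7 N for white, 8.2 N for blue and 10.0 N for green. That is well above the 3 N that moves a button, and the fingertips ended at 78–79 mm height, so each button was at its firm stop.
- **After moving clear:** comparing scene pictures from before and after, all three caps are lower. The drum, shoe last, jar and emergency stop look unmoved. The arm ended about 0.2 m above the bench, touching nothing.
- **A disagreement:** my early estimates of the white button's y position ranged from 66 to 80 mm. The two wrist views at those extremes may have been taken before the arm had settled. I took a settled close view, corrected for the visible fingertip offset, and used 71 mm. The white press confirmed that position.

No check failed.

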